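# Rack the last glaze sample and snap the retaining bar shut

## Robot

A 6-joint arm with a two-finger parallel gripper is mounted at the origin on the work surface. World frame = base frame: x ahead of the robot, y to its left, z up, the work surface at z = 0. Lengths are in m, angles in degrees, forces in N, time in s.
With the tool pointing down it reaches from about 0.4 to 0.825 m from the base axis. Payload 7 kg.
Tool frame: the origin (TCP) lies midway between the tips of the shut fingers; the grasp point (between the pads) lies 19 mm behind it; z points along the fingers, x is the direction in which the jaws open and shut, and the axes are right-handed (so a half turn about z gives the same grasp; the last joint's range is limited). The gripper opens to 88 mm and grips with 3 to 60 N. Pads are 19 mm wide; open, the fingers measure 130 mm over their backs; the gripper's body (78 mm by 193 mm) begins 47 mm behind the grasp point.
Start: joints at [16.507, 20.546, 0.682, 0, -70.136, -16.507], TCP at [0.675, -0, 0.227] pointing down, gripper open.
Joint ranges: [-176.03, 176.03], [-82.01, 121.73], [-58.28, 71.71], [-173.87, 95.51], [-174.79, -0.11], [-173.66, 173.66]. Speed limits (degrees/s): [136.94, 136.94, 172.46, 180, 180, 180].

## Interface

Orientations are given as [roll, pitch, yaw] about the fixed x, y, z axes, in that order (R = Rz(yaw) Ry(pitch) Rx(roll)).
In Python, from plant import * gives the robot as it stands. The module is installed in compiled form; this text tells all that it offers.
- The arm moves only by the shell command python3 -m pendant 'ROWS' [OPENING]. ROWS is JSON, a list that holds one entry, the list of rows, each a list of 6 numbers: the shift along the world's x, y, z in mm, then the turn, a rotation vector about the world's x, y, z in degrees. A call has 1 to 10 rows; each row is the pose to reach, as a shift and turn from the pose commanded when the call began; what a row does not reach only later rows make up. A row lasts 1/8 s, in which the tool goes at most 62.5 mm and 10.7 degrees, less where a joint would pass 70% of its speed; a pose out of reach is approached as far as the arm can. A call with a gripper value outside its range is refused whole. OPENING is the closure, from -1 (fully open) to 1 (shut), set as the call begins (- or left out, the last holds). The fingers move at their own pace and stop on an object; the grip force is fixed at half the most. Time passes only in rows, so rows that repeat a pose let the fingers close. It gives the time, the measured TCP pose, the force and the opening at its end, in the units of the state.
- get_obs(): the state, without advancing time (a new reading comes with each control period).
- snapshot(name): name is "scene" or "side" or "wrist"; returns a dict with "pixels" (384x512x3 uint8, red, green, blue), "depth" (384x512 float32, m along the optical axis (not along the pixel's ray), 0 where there is no reading), "fx", "fy", "cx", "cy" (pixels), "dist" ([k1, k2, p1, p2, k3] as OpenCV has them; the pictures are not rectified), "pose" (4x4, takes a point from camera to world coordinates); the wrist camera has in their place "tool_from_camera" (4x4, takes a point from camera to tool coordinates, whose origin is the TCP and whose axes are the tool frame's). Camera axes: x right, y down, z forward; pixel columns grow to the right and rows downward; lengths in m; the calibration is good to about 2 mm. A picture is of the moment at which its call begins: read the wrist's pose just before it.
- close_job(): hands the job in, once; it reports no verdict.
The state is a dict: "clock": time; "joint_pos": joint angles; "qvel": joint speeds; "tau": joint torques, N m; "tool_pos": TCP position; "orientation": TCP orientation; "force": force on the tool from outside, world axes, zero at the start; "moment": the same for the moment, N m; "opening": finger opening in m.
Only numpy, scipy, OpenCV 4.12 (cv2) and the standard library are available. Lean on these libraries where they do the work, as an engineer would, in place of code of your own. Each camera call takes 0.05 s, during which the arm holds its last target. There are 200 camera calls.

## Task

Take the glaze sample tube out of the tilted rest, stand it fully home in the empty hole of the sample rack and let go; then swing the rack's hinged steel bar down over the three tubes and press its end, firmly but without forcing it (hand pressure, well under 45 N), until it snaps under the sprung catch and stays shut by itself. Leave the other two tubes in their holes and everything else on the bench undisturbed.

Things in the scene. Friction and masses are not known exactly. Their poses are not given: they have to be found in the camera images.
- tube: The tube to rack. At the start it stands in the tilted rest, leaning 0.55 rad from upright towards the rest's front, the robot's side, with its upper 55 mm clear of the rest. Same make as the others: amber glass, 30 mm across, 100 mm long, black screw cap 34 mm across on its top 24 mm. Origin: centre of the underside, z along the tube to the cap. 90 g.
- slot: Grey felt pad at the bottom of the empty hole of the rack (any of the three). Origin: on the hole's floor, on its axis; z up. The holes are 32 mm wide, 42 mm deep, 50 mm apart along the rack's y, mouths chamfered; their mouths are 42 mm above the pad.
- rack: Sample rack, fixed to the table: wooden base board 100 (x) x 270 (y) x 10 mm, on it a block 70 x 156 mm, top at 64 mm, with three holes at y = -50, 0, 50 mm. Steel hinge post at y = +115 mm, steel catch post at y = -82 mm with a sprung steel pawl just behind it (at y = -101 mm, its top 145 mm high). Origin: centre of the underside, y towards the hinge, z up.
- bar (a joint): Steel bar on the rack's hinge post, 16 mm wide, 8 mm thick, 207 mm from hinge to end. 0: shut, level, under the catch; 1.57: upright; above: leaning away from the tubes (to 2.1). A weak spring lifts it when not caught. Shut, it passes 4 mm over seated caps. Its end meets the catch's nose at about 0.065; pushing past takes 10 to 15 N at the end; it stops solidly at 0.
- bar_hinge (a point): The bar's hinge axis, in the middle of the bar's width, 130 mm above the table. Its frame turns with the bar: -y points along the bar to its free end, z out of its upper (when shut) face, x along the hinge axis.
- bar_tip (a point): Point on the upper (when shut) face of the bar near its free end, 203 mm from the hinge axis.
- catch (a point): Where bar_tip lies when the bar is shut in the catch: 134 mm above the table, on the rack. The frame is the rack's.
- rest: Tilted wooden rest, fixed: base 110 x 80 x 10 mm with a 60 x 60 x 55 mm block on it, tipped 0.55 rad towards its front (-x), with one hole 34 mm wide, 45 mm deep. Origin: under the block, on the table; z up.
- tube_b: A tube already seated in the rack. Same make as the others: amber glass, 30 mm across, 100 mm long, black screw cap 34 mm across on its top 24 mm. Origin: centre of the underside, z along the tube to the cap. 90 g.
- tube_c: The other tube already seated in the rack. Same make as the others: amber glass, 30 mm across, 100 mm long, black screw cap 34 mm across on its top 24 mm. Origin: centre of the underside, z along the tube to the cap. 90 g.
- tub: Bystander: squat lidded tub, 92 mm across, 70 mm high. Origin: centre of the underside.
- brush: Bystander: brush lying flat, 200 mm long. Origin: centre of the underside.
- scraper: Bystander: spatula lying flat, 180 mm long. Origin: centre of the underside.
- bottle: Bystander: small white bottle, 52 mm across, 110 mm high. Origin: centre of the underside.
- glaze_jar: Bystander: glaze jar, 72 mm across, 90 mm high. Origin: centre of the underside.
Mind the look-alikes: they are no part of the job. What is shaped like the tube but green is not meant.

How it is judged:
By the outcome, as a careful person would: the job done as asked, in the order asked, and still so for the second after the job is handed in, with the robot touching nothing.
It also fails if it takes over 72 s, if anything falls off the work surface, if the arm or the gripper's body presses on something with over 40 N, if the wrist force passes 120 N, or if a joint passes its speed limit or range.

## Working session

There is one attempt and no reset: what is moved stays moved. The work goes in short steps, Python scripts to look and compute and a shell command to move; the robot and the scene stay as the last step left them, time stands still between calls to the robot, and variables do not carry over. Pictures are saved under pics/ and viewed, about 8 in all and at most 12, crops included, and the job is handed in when it is done.

```bash
mkdir -p pics; cat > h.py <<'E'
from plant import *
import numpy as np, cv2
from scipy.spatial.transform import Rotation as R
def tool():
    o=get_obs(); T=np.eye(4); T[:3,:3]=R.from_euler('xyz',o['orientation'],degrees=True).as_matrix(); T[:3,3]=o['tool_pos']; return T
def snap(n):
    T=tool(); s=snapshot(n)
    s['T']=s['pose'] if 'pose' in s else T@np.array(s['tool_from_camera'])
    s['T']=np.array(s['T']); s['K']=np.array([[s['fx'],0,s['cx']],[0,s['fy'],s['cy']],[0,0,1.]])
    return s
def world(s):
    h,w=s['depth'].shape; u,v=np.meshgrid(np.arange(w),np.arange(h))
    p=cv2.undistortPoints(np.stack([u,v],-1).reshape(-1,1,2).astype(float),s['K'],np.array(s['dist'])).reshape(h,w,2)
    d=s['depth'][...,None]; P=np.concatenate([p*d,d],-1)
    return P@s['T'][:3,:3].T+s['T'][:3,3]
def proj(s,X):
    X=np.atleast_2d(X); c=(X-s['T'][:3,3])@s['T'][:3,:3]
    return cv2.projectPoints(c,np.zeros(3),np.zeros(3),s['K'],np.array(s['dist']))[0].reshape(-1,2)
def save(n,s,box=None,k=1):
    im=s['pixels'][...,::-1]
    if box: x0,y0,x1,y1=box; im=im[y0:y1,x0:x1]
    cv2.imwrite('pics/'+n,cv2.resize(im,None,fx=k,fy=k,interpolation=cv2.INTER_CUBIC))
E
python3 - <<'E'
from h import *
import pickle
o=get_obs(); print(o)
S={n:snap(n) for n in('scene','side')}
pickle.dump(S,open('s0.pkl','wb'))
for n in S: print(n,S[n]['T'].round(3).tolist(),S[n]['fx'],(S[n]['depth']>0).mean())
cv2.imwrite('pics/a.png',cv2.resize(S['scene']['pixels'][...,::-1],(800,600)))
cv2.imwrite('pics/b.png',cv2.resize(S['side']['pixels'][...,::-1],(800,600)))
E
```

```text
{'clock': 0.0, 'joint_pos': array([ 1.65086473e+01,  2.05895381e+01,  6.32853313e-01, -2.02179656e-02,
       -7.01356318e+01, -1.65059665e+01]), 'qvel': array([-0.02798756,  0.00404252, -0.07240246, -0.00242716, -0.07535777,
       -0.08086189]), 'tau': array([-8.00930356e-04, -5.82726967e+01,  2.93058443e+01,  6.99745238e+00,
        6.93249181e-03, -2.06530804e-04]), 'tool_pos': array([ 6.74501629e-01, -8.45778888e-06,  2.25636801e-01]), 'orientation': array([-1.79991992e+02, -9.39126445e-02,  1.79995789e+02]), 'force': array([ 0.66236275, -0.43273277, -0.30082916]), 'moment': array([0.00994993, 0.03711691, 0.01155145]), 'opening': 0.08752968213809936}
scene [[0.023, 0.707, -0.706, 1.476], [1.0, -0.031, 0.001, -0.141], [-0.021, -0.706, -0.708, 1.111], [0.0, 0.0, 0.0, 1.0]] 494.6071310502754 0.9951527913411459
side [[0.79, -0.335, 0.514, -0.094], [-0.613, -0.437, 0.658, -0.863], [0.004, -0.835, -0.55, 0.723], [0.0, 0.0, 0.0, 1.0]] 492.4839836336032 0.9958445231119791
```

View pics/a.png

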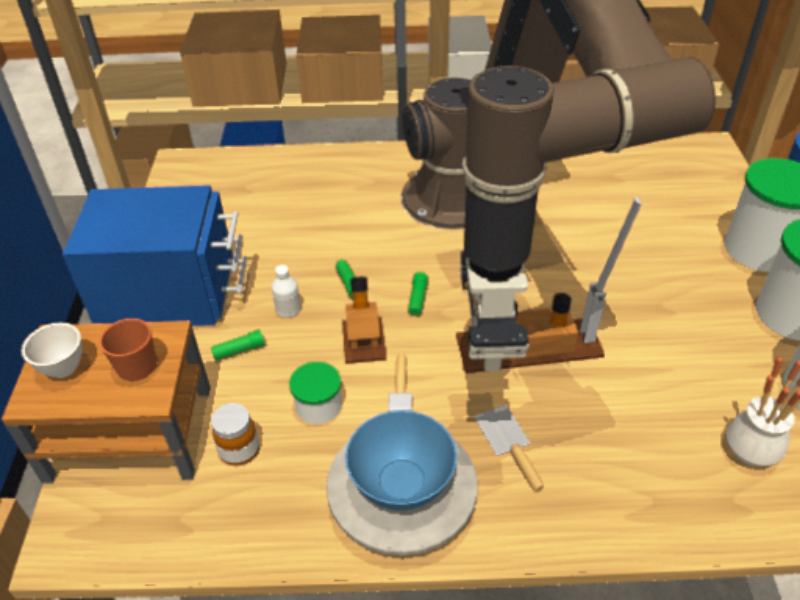

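View pics/b.png

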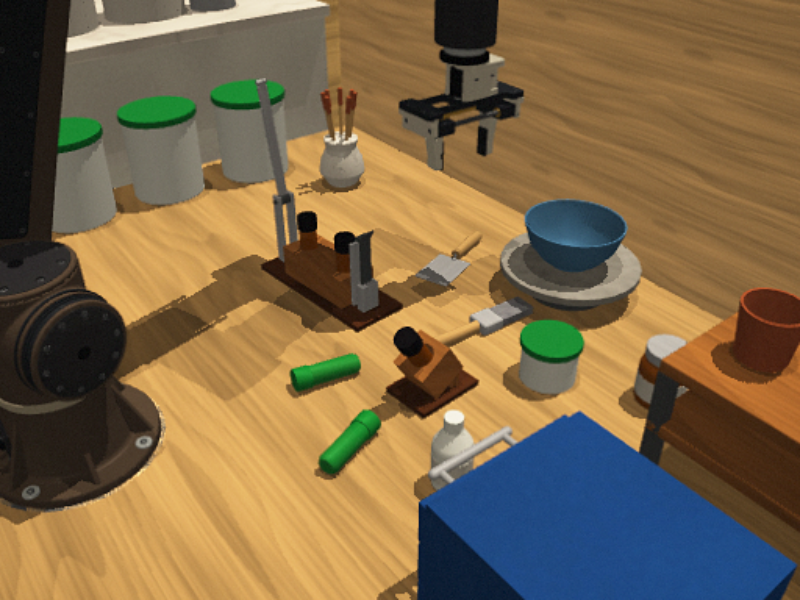

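Overviews: the amber tube with a black cap is in the tilted rest (side px ~(410,342), scene px ~(360,290) at 800x600). The look-alikes are three green lying tubes (scene (238,345), (345,275), (418,293)), which I'll leave out. The rack is at scene (530,335) with the bar upright and leaning. Two black caps show in the side view at (307,220) and (345,243).

```bash
python3 - <<'E'
from h import *
import pickle
S=pickle.load(open('s0.pkl','rb'))
k=512/800
for n,s in S.items():
    W=world(s); p=s['pixels'].astype(int); s['W']=W
    hs=cv2.cvtColor(s['pixels'],cv2.COLOR_RGB2HSV)
    inb=(W[...,0]>.3)&(W[...,0]<.9)&(W[...,1]>-.4)&(W[...,1]<.4)
    m=((W[...,2]>.004)&(W[...,2]<.017)&(hs[...,2]<125)&inb&(p[...,0]>p[...,2]+10)).astype(np.uint8)
    N,l,st,c=cv2.connectedComponentsWithStats(m)
    print(n,'boards')
    for i in range(1,N):
        if st[i,4]>60:
            q=W[l==i][:,:2].astype(np.float32)*1000; r=cv2.minAreaRect(q); print(st[i],np.median(W[l==i][:,2]).round(4),np.round(r[0],1),np.round(r[1],1),round(r[2],1))
    m=((p.max(-1)<45)&(W[...,2]>.05)&(W[...,2]<.16)&inb).astype(np.uint8)
    N,l,st,c=cv2.connectedComponentsWithStats(m)
    print('caps')
    for i in range(1,N):
        if st[i,4]>25: q=W[l==i]; print(st[i],c[i].round(1),'min',q.min(0).round(3),'max',q.max(0).round(3),'med',np.median(q,0).round(3))
    g=(np.ptp(p,axis=-1)<40)&(W[...,2]>.1)&(W[...,2]<.36)&inb
    N,l,st,c=cv2.connectedComponentsWithStats(g.astype(np.uint8))
    print('steel')
    for i in range(1,N):
        if st[i,4]>40: q=W[l==i]; print(st[i],'min',q.min(0).round(3),'max',q.max(0).round(3),'med',np.median(q,0).round(3))
s=S['side']; save('c.png',s,(150,40,350,280),2.5)
E
```

```text
scene boards
[320 203  67  33 496] 0.0095 [486.9 142.8] [101.6 201. ] 10.5
[220 204  27  28 324] 0.01 [ 462.7 -205.7] [106.7  75.7] 4.0
[293 212  18  27 217] 0.0095 [498.2  -1.3] [100.6  40.6] 7.7
caps
[225 178   9   8  69] [229.1 181.6] min [ 0.406 -0.224  0.107] max [ 0.429 -0.199  0.129] med [ 0.419 -0.211  0.117]
[354 188  11  13 111] [358.9 193.8] min [0.463 0.145 0.099] max [0.497 0.175 0.126] med [0.487 0.159 0.12 ]
steel
[376 127  34  71 411] min [0.458 0.213 0.1  ] max [0.492 0.264 0.335] med [0.475 0.236 0.198]
[ 295  161   43   76 1352] min [ 0.485 -0.04   0.101] max [0.775 0.077 0.36 ] med [ 0.745 -0.008  0.332]
[177 170   8   8  46] min [ 0.351 -0.371  0.1  ] max [ 0.375 -0.349  0.116] med [ 0.368 -0.36   0.109]
[225 178  10   9  82] min [ 0.405 -0.224  0.102] max [ 0.429 -0.196  0.129] med [ 0.419 -0.211  0.117]
[353 188  13  13 122] min [0.463 0.144 0.1  ] max [0.497 0.176 0.127] med [0.487 0.159 0.12 ]
side boards
[167 165  91  47 913] 0.0101 [478.9 110. ] [102.6 274.2] 8.0
[247 236  59  31 692] 0.0097 [ 455.6 -208.5] [112.8  80.5] 2.9
[333 238  33  14 145] 0.0103 [ 5
[... 478 characters left out ...]
2 ]
[164  50  25  91 633] min [0.45  0.212 0.1  ] max [0.487 0.265 0.336] med [0.467 0.238 0.211]
[356 127  44  26 332] min [ 0.841 -0.206  0.1  ] max [ 0.895 -0.069  0.136] med [ 0.882 -0.142  0.12 ]
[190 136  13  13 147] min [0.459 0.141 0.1  ] max [0.492 0.179 0.126] med [0.473 0.152 0.116]
[337 145  63  23 480] min [ 0.726 -0.224  0.1  ] max [ 0.844 -0.091  0.131] med [ 0.749 -0.191  0.116]
[214 148  25  20 342] min [ 0.471 -0.     0.1  ] max [0.505 0.076 0.154] med [0.486 0.027 0.121]
[252 209  19  18 242] min [ 0.388 -0.23   0.1  ] max [ 0.424 -0.194  0.128] med [ 0.403 -0.218  0.116]
[284 263  13  13 136] min [ 0.347 -0.375  0.1  ] max [ 0.371 -0.35   0.112] med [ 0.357 -0.365  0.109]
```

View pics/c.png

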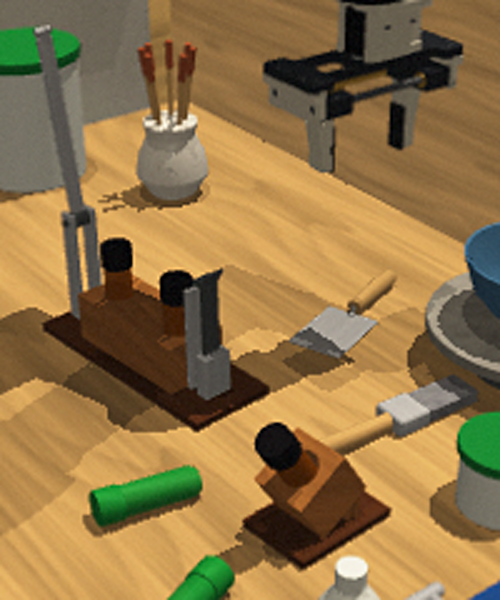

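Rack: board centre (0.479, 0.110), yaw ~8°, and its 103 x 274 mm size matches. The caps are at holes +50 and 0, so the empty hole is -50, next to the catch, near (0.486, 0.060). Crop c shows the target: black cap and amber tube in the tilted rest at crop (280,447). The two green tubes at (145,495) and (205,580) are the decoys. Next I move to a standoff along the tube axis.

```bash
python3 -m pendant '[[[-40,-25,10,0,-3,0],[-85,-52,20,0.2,-8,0.5],[-130,-80,20,0.3,-13,1],[-170,-106,20,0.5,-18,2],[-210,-132,20,0.6,-22,2.5],[-250,-158,20,0.7,-26,3],[-290,-184,20,0.8,-30,3],[-325,-207,15,0.8,-31.5,3],[-335,-212,10,0.8,-31.5,3],[-335,-212,10,0.8,-31.5,3]]]'
python3 - <<'E'
from h import *
o=get_obs(); print(o['joint_pos'].round(1),o['orientation'].round(2))
s=snap('wrist'); W=world(s); p=s['pixels'].astype(int)
save('d.png',s,None,1.2)
m=((p.max(-1)<50)&(W[...,2]>.07)&(W[...,2]<.15)&(s['depth']>0)&(abs(W[...,1]+.21)<.05)).astype(np.uint8)
N,l,st,c=cv2.connectedComponentsWithStats(m)
for i in range(1,N):
    if st[i,4]>100:
        q=W[l==i]; print(st[i],c[i].round(1),np.median(q,0).round(4),q.min(0).round(4),q.max(0).round(4))
E
```

```text
clock: 1.35
tool_pos: [0.3391, -0.2127, 0.2365]
orientation: [-180.0, 31.5, -177.1]
force: [0.3, 1.0, -0.7]
opening: 0.0876
[-12.2 -23.3 -42.8 -12.1 -40.5  22.2] [-179.97   31.53 -177.08]
```

View pics/d.png

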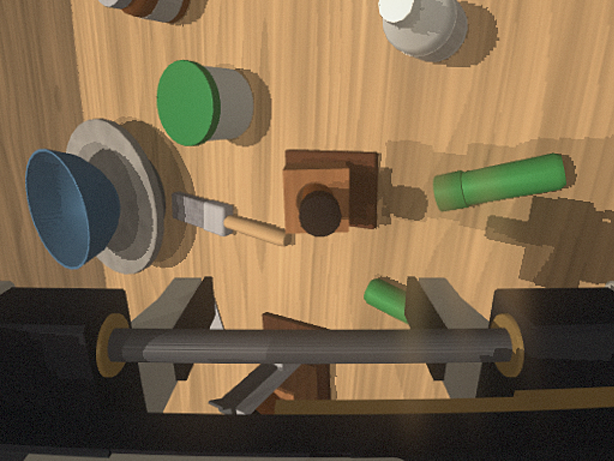

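The wrist view shows the cap end-on at (320,210) of the 614x461 picture, with the rest's face square-on behind it. My mask was too dark, so I'll use depth along the axis.

```bash
cat > cap.py <<'E'
from h import *
s=snap('wrist'); W=world(s)
T=tool(); a=-T[:3,2]
near=(np.linalg.norm(W-np.array([.405,-.212,.115]),axis=-1)<.05)&(s['depth']>0)
P=W[near]; h=P@a; top=np.percentile(h,99); d=P[(h>top-.006)]
n=np.linalg.svd(d-d.mean(0))[2][2]; n*=np.sign(n[2])
yaw=np.degrees(np.arctan2(-n[1],-n[0])); print('n',n.round(3),'tilt',np.degrees(np.arccos(n[2])).round(1),'yaw',yaw.round(1),'npts',len(d))
X,Y=T[:3,0],T[:3,1]
(c,r)=cv2.minEnclosingCircle(np.stack([d@X,d@Y],1).astype(np.float32)*1000)
e=cv2.minAreaRect(np.stack([d@X,d@Y],1).astype(np.float32)*1000)
C=X*e[0][0]/1000+Y*e[0][1]/1000+a*np.median(d@a)
print('circ',c,r,'rect',e,'cap top',C.round(4))
# block face edges
F=W[(abs(W@a-(C@a-.055))<.005)&(np.linalg.norm(W-C,axis=-1)<.1)]
if len(F):
    q=cv2.minAreaRect(np.stack([F@X,F@Y],1).astype(np.float32)*1000); print('face',q)
d0=C-T[:3,3]; tg=C-a*.014+T[:3,2]*.019
print('move to grasp mm',((tg-T[:3,3])*1000).round(1),'along tool',((tg-T[:3,3])@T[:3,:3]*1000).round(1))
E
python3 cap.py
```

```text
n [-0.516 -0.053  0.855] tilt 31.3 yaw 5.9 npts 973
circ (-395.6525573730469, -229.93890380859375) 16.847087860107422 rect ((-395.43865966796875, -230.11917114257812), (32.59186553955078, 33.07484436035156), 60.96980667114258) cap top [ 0.4025 -0.209   0.1191]
face ((-398.0058288574219, -229.1139678955078), (59.953147888183594, 59.441837310791016), 88.71139526367188)
move to grasp mm [  79.6    4.  -145.7] along tool [ 8.100e+00 -1.000e-01  1.659e+02]
```

The measured cap is 33.7 mm across at a 31.3° tilt, which agrees with the description. I'll line up, slide along the axis and close.

```bash
python3 -m pendant '[[[-7,0,-4,0,0,0],[4,0,-22,0,0,0],[16,1,-42,0,0,0],[29,2,-64,0,0,0],[42,2,-86,0,0,0],[55,3,-107,0,0,0],[65,3,-124,0,0,0],[73,4,-137,0,0,0],[79,4,-146,0,0,0],[79,4,-146,0,0,0]]]' -0.3
python3 -m pendant '[[[0,0,0,0,0,0],[0,0,0,0,0,0],[0,0,0,0,0,0],[0,0,0,0,0,0],[0,0,0,0,0,0]]]' 1
```

```text
clock: 2.7
tool_pos: [0.419, -0.2074, 0.0895]
orientation: [-180.0, 31.4, -176.9]
force: [0.2, 0.1, 0.3]
opening: 0.0569
clock: 3.32
tool_pos: [0.419, -0.2081, 0.091]
orientation: [-179.9, 31.5, -176.9]
force: [-3.2, -0.0, 7.0]
opening: 0.0335
```

```bash
python3 -m pendant '[[[-5,0,8,0,0,0],[-13,-1,21,0,0,0],[-21,-1,34,0,0,0],[-29,-2,47,0,0,0],[-37,-2,60,0,0,0],[-37,-2,100,0,0,0],[-37,-2,140,0,0,0],[-37,-2,140,0,0,0]]]'
python3 - <<'E'
from h import *
# rack geometry from scene view with robot out of the way
import pickle
S={n:snap(n) for n in('scene','side')}; pickle.dump(S,open('s1.pkl','wb'))
for n,s in S.items():
    W=world(s); p=s['pixels'].astype(int); hs=cv2.cvtColor(s['pixels'],cv2.COLOR_RGB2HSV)
    inb=(abs(W[...,0]-.479)<.1)&(abs(W[...,1]-.11)<.18)
    def big(m):
        N,l,st,c=cv2.connectedComponentsWithStats(m.astype(np.uint8)); i=1+st[1:,4].argmax(); return l==i
    m=big((W[...,2]>.003)&(W[...,2]<.017)&(hs[...,2]<125)&inb)
    r=cv2.minAreaRect(W[m][:,:2].astype(np.float32)*1000); print(n,'board',r)
    t=inb&(abs(W[...,2]-.064)<.004); r=cv2.minAreaRect(W[t][:,:2].astype(np.float32)*1000); print('blocktop',t.sum(),r)
    c=inb&(p.max(-1)<60)&(abs(W[...,2]-.122)<.005)
    N,l,st,_=cv2.connectedComponentsWithStats(c.astype(np.uint8))
    for i in range(1,N):
        if st[i,4]>10: q=W[l==i]; print('captop',st[i,4],np.round(cv2.minEnclosingCircle(q[:,:2].astype(np.float32)*1000)[0],1),q[:,2].mean().round(4))
save('e.png',S['scene'],(200,100,420,280),3)
E
```

```text
clock: 4.32
tool_pos: [0.3833, -0.2104, 0.2341]
orientation: [-179.8, 31.8, -176.8]
force: [0.0, 0.2, -1.5]
opening: 0.0331
scene board ((487.7111511230469, 111.0321273803711), (104.08256530761719, 267.0566711425781), 6.665304660797119)
blocktop 662 ((484.2954406738281, 117.58425903320312), (76.77705383300781, 232.18942260742188), 7.275629043579102)
captop 67 [481.4 160.5] 0.122
captop 66 [492.6  61.8] 0.1215
side board ((481.20404052734375, 112.20500183105469), (102.5984878540039, 278.02764892578125), 6.47042989730835)
blocktop 160 ((464.47601318359375, 119.43997955322266), (48.77491760253906, 240.00875854492188), 1.9089571237564087)
captop 73 [475.5 156.5] 0.1218
```

View pics/e.png

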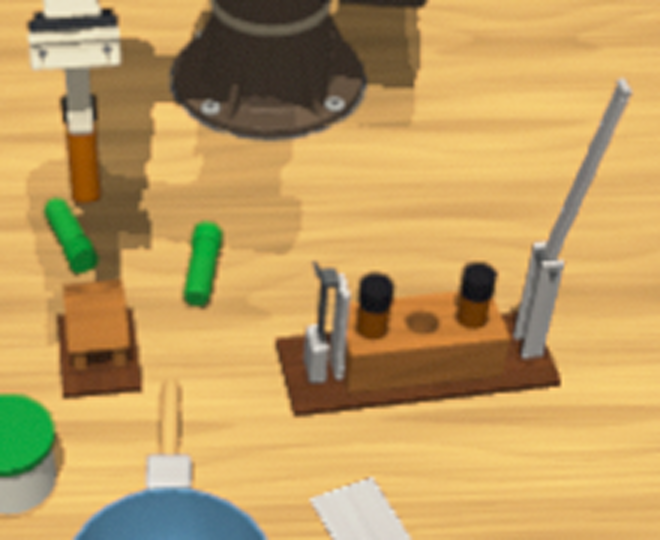

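Crop e corrects me: the empty hole is the **middle** one (dark hole at crop (423,322)). The caps at (375,290) and (478,280) are holes -50 and +50, and the tube is held by its cap, hanging from the gripper. Cap measurements give yaw ≈ 6.5° and a hole near (0.487, 0.111). Next I'll turn upright up high and refine with the wrist camera.

```bash
python3 - <<'E'
from h import *
s=snap('wrist'); print(np.array(s['tool_from_camera']).round(3).tolist(), s['fx'])
T=tool(); D=R.from_euler('xyz',[180,0,186.6],degrees=True)*R.from_matrix(T[:3,:3]).inv(); print(np.degrees(D.as_rotvec()).round(2), T[:3,3].round(4))
E
```

```text
[[1.0, -0.0, -0.001, -0.001], [0.0, 0.954, 0.3, -0.08], [0.0, -0.3, 0.954, -0.158], [0.0, 0.0, 0.0, 1.0]] 320.9679347213845
[-2.65 31.35  3.46] [ 0.3813 -0.2098  0.2296]
```

```bash
python3 -m pendant '[[[0,0,50,0,0,0],[10,30,90,-0.5,6,0.7],[25,75,130,-1,12,1.4],[40,125,160,-1.5,18,2],[55,175,170,-2,24,2.7],[70,225,170,-2.4,29,3.2],[82,270,170,-2.65,31.35,3.46],[94,315,170,-2.65,31.35,3.46],[105,360,170,-2.65,31.35,3.46],[105,360,170,-2.65,31.35,3.46]]]'
cat > rackw.py <<'E'
from h import *
def measure(s,hole=True):
    W=world(s); p=s['pixels'].astype(int); ok=s['depth']>0
    inb=ok&(abs(W[...,0]-.485)<.09)&(abs(W[...,1]-.11)<.15)
    c=inb&(abs(W[...,2]-.122)<.006)
    N,l,st,cc=cv2.connectedComponentsWithStats(c.astype(np.uint8))
    for i in range(1,N):
        if st[i,4]>60:
            q=W[l==i]; (a,b),r=cv2.minEnclosingCircle(q[:,:2].astype(np.float32)*1000); print('cap',st[i,4],cc[i].round(),round(a,1),round(b,1),'r',round(r,1),'mean',(q.mean(0)*1000).round(1))
    t=inb&(abs(W[...,2]-.064)<.004); 
    if t.sum()>50: print('blocktop',t.sum(),cv2.minAreaRect(W[t][:,:2].astype(np.float32)*1000), (W[t][:,2].mean()*1000).round(1))
    h=inb&(W[...,2]<.05)&(abs(W[...,0]-.487)<.022)&(abs(W[...,1]-.111)<.022)
    if h.sum()>20:
        u,v=np.nonzero(h)[1],np.nonzero(h)[0]
        # mouth: cast hole pixels' rays on z=.064
        q=W[h]; o=s['T'][:3,3]; k=(.064-o[2])/(q[:,2]-o[2]); m=o+(q-o)*k[:,None]
        print('hole',h.sum(),u.mean(),v.mean(),cv2.minEnclosingCircle(m[:,:2].astype(np.float32)*1000),'zmin',q[:,2].min())
E
python3 - <<'E'
from rackw import *
o=get_obs(); print(o['tool_pos'].round(4),o['orientation'].round(2),o['joint_pos'].round(1))
s=snap('wrist'); save('f.png',s,None,1.4); measure(s)
E
```

```text
clock: 5.72
tool_pos: [0.4874, 0.1528, 0.3973]
orientation: [-179.9, -0.2, -173.2]
force: [0.1, -0.7, -1.2]
opening: 0.0333
[0.4874 0.1528 0.3973] [-179.86   -0.24 -173.21] [ 39.5   1.2  -1.9  -0.  -87.2 -32.7]
cap 143 [265.  59.] 492.1 33.6 r 15.3 mean [492.   33.  125.7]
cap 559 [264.  85.] 488.7 65.2 r 17.0 mean [488.7  65.  122.3]
cap 465 [263. 160.] 478.7 164.3 r 17.0 mean [478.8 163.7 122.1]
blocktop 3446 ((483.2369384765625, 116.00885009765625), (69.80867767333984, 207.15606689453125), 5.874456405639648) 64.2
hole 329 262.6170212765957 119.27659574468085 ((484.0745544433594, 113.17635345458984), 15.415955543518066) zmin 0.020312273403385928
```

View pics/f.png

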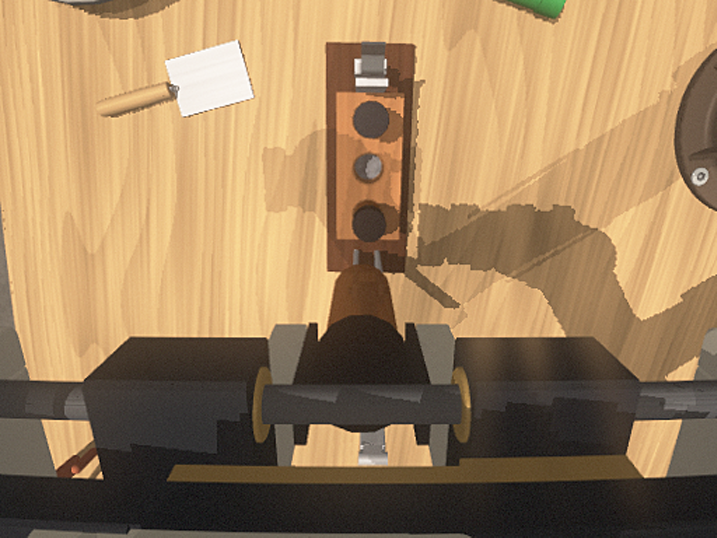

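The wrist view shows the middle hole open at (368,167), the caps at (371,118) and (369,222), and the tube hanging straight in the jaws. Caps midpoint (483.7, 114.7) and hole (484.1, 113.2) agree, and yaw is 5.8°. I'll lower beside the hole and measure both tube and hole with this camera.

```bash
python3 -m pendant '[[[-3,0,-40,0,0,-1],[-3,0,-80,0,0,-1],[-3,0,-120,0,0,-1],[-3,0,-150,0,0,-1],[-3,0,-170,0,0,-1],[-3,0,-180,0,0,-1],[-3,0,-180,0,0,-1],[-3,0,-180,0,0,-1]]]'
python3 - <<'E'
from rackw import *
from scipy.optimize import least_squares
o=get_obs(); print(o['tool_pos'].round(4),o['orientation'].round(2))
s=snap('wrist'); measure(s)
W=world(s);T=tool(); Q=(W-T[:3,3])@T[:3,:3]*1000
m=(s['depth']>0)&(abs(Q[...,0])<18)&(Q[...,2]>14)&(Q[...,2]<62)&(abs(Q[...,1])<30)
q=Q[m]; print(len(q),q.min(0).round(1),q.max(0).round(1))
f=lambda v:np.hypot(q[:,0]-v[0]-v[2]*(q[:,2]-40),q[:,1]-v[1]-v[3]*(q[:,2]-40))-15
r=least_squares(f,[0,0,0,0],loss='soft_l1'); print('tube in tool (mm @z=40), slopes',r.x.round(3),'rms',f(r.x).std().round(2))
b=np.array([r.x[0]+r.x[2]*27,r.x[1]+r.x[3]*27,67])/1000
print('tube bottom world',(T[:3,3]+T[:3,:3]@b).round(4),'axis',(T[:3,:3]@np.array([r.x[2],r.x[3],1])).round(3))
E
```

```text
clock: 6.78
tool_pos: [0.4844, 0.15, 0.2214]
orientation: [-180.0, 0.1, -174.4]
force: [-0.4, 0.0, 0.5]
opening: 0.0332
[0.4844 0.15   0.2214] [-1.7999e+02  1.1000e-01 -1.7437e+02]
cap 450 [265.  39.] 491.6 33.2 r 15.0 mean [491.7  33.6 125.6]
cap 1577 [264.  84.] 488.6 65.3 r 17.2 mean [488.6  65.  122.4]
cap 211 [275. 197.] 474.3 159.9 r 15.8 mean [469.8 155.7 121.4]
blocktop 7619 ((484.7702331542969, 102.8614501953125), (70.48281860351562, 180.1874237060547), 5.794705390930176) 64.2
hole 732 263.1693989071038 136.327868852459 ((483.8786315917969, 112.86988067626953), 15.177541732788086) zmin 0.02057802758529159
944 [-15.4 -14.   14. ] [14.3  1.3 61.9]
tube in tool (mm @z=40), slopes [-7.780e-01  1.808e+00  1.000e-03  1.400e-02] rms 0.21
tube bottom world [0.4851 0.1524 0.1545] axis [-0.     0.014 -1.   ]
```

```bash
python3 -m pendant '[[[-1.4,-18,0,-0.8,0,0],[-1.4,-36.5,0,-0.8,0,0],[-1.4,-36.5,0,-0.8,0,0],[-1.4,-36.5,-30,-0.8,0,0],[-1.4,-36.5,-55,-0.8,0,0],[-1.4,-36.5,-72,-0.8,0,0],[-1.4,-36.5,-80,-0.8,0,0],[-1.4,-36.5,-80,-0.8,0,0],[-1.4,-36.5,-80,-0.8,0,0]]]'
python3 -m pendant '[[[0,0,-4,0,0,0],[0,0,-8,0,0,0],[0,0,-12,0,0,0],[0,0,-16,0,0,0],[0,0,-20,0,0,0],[0,0,-20,0,0,0]]]'
```

```text
clock: 7.95
tool_pos: [0.4831, 0.1137, 0.1413]
orientation: [-179.2, 0.0, -174.4]
force: [0.5, -0.3, 0.2]
opening: 0.0337
clock: 8.7
tool_pos: [0.4824, 0.1134, 0.1202]
orientation: [-179.2, -0.1, -174.4]
force: [-0.3, -0.4, -0.2]
opening: 0.0336
```

```bash
python3 -m pendant '[[[0,0,-5,0,0,0],[0,0,-10,0,0,0],[0,0,-15,0,0,0],[0,0,-20,0,0,0],[0,0,-24,0,0,0],[0,0,-24,0,0,0]]]'
python3 -m pendant '[[[0,0,-2,0,0,0],[0,0,-4,0,0,0],[0,0,-6,0,0,0],[0,0,-8,0,0,0],[0,0,-8,0,0,0]]]'
```

```text
clock: 9.45
tool_pos: [0.4824, 0.1134, 0.0962]
orientation: [-179.2, -0.1, -174.4]
force: [-0.2, 0.4, -1.4]
opening: 0.0336
clock: 10.07
tool_pos: [0.4828, 0.1135, 0.0893]
orientation: [-179.2, 0.0, -174.3]
force: [-2.6, 0.9, 8.5]
opening: 0.0333
```

Floor contact came at the expected height (8.5 N). Release, rise, and look.

```bash
python3 -m pendant '[[[0,0,0,0,0,0],[0,0,0,0,0,0],[0,0,0,0,0,0],[0,0,10,0,0,0],[0,0,30,0,0,0],[0,0,60,0,0,0],[0,0,100,0,0,0],[0,0,150,0,0,0],[0,0,200,0,0,0],[0,0,200,0,0,0]]]' -0.4
python3 - <<'E'
from rackw import *
T=tool(); print(T[:3,3].round(4)); s=snap('wrist'); measure(s)
for n in('scene','side'):
    s=snap(n); W=world(s); g=(np.ptp(s['pixels'].astype(int),axis=-1)<40)&(W[...,2]>.16)&(W[...,2]<.36)&(W[...,1]>.18)&(W[...,1]<.32)&(abs(W[...,0]-.47)<.06)
    q=W[g]; t=q[q[:,2]>q[:,2].max()-.012]; b=q[(q[:,2]<.19)]
    print(n,'bar top',t.mean(0).round(4),q[:,2].max().round(4),'low',b.mean(0).round(4))
    d=t.mean(0)-b.mean(0); print('angle from shut', np.degrees(np.arctan2(d[2],-d[1]*1)).round(1))
E
```

```text
clock: 11.32
tool_pos: [0.4844, 0.1142, 0.2936]
orientation: [-179.4, 0.4, -174.3]
force: [-0.4, 0.1, -1.6]
opening: 0.0612
[0.4844 0.1142 0.2936]
cap 210 [260.  91.] 492.2 33.2 r 14.9 mean [492.2  33.1 126.3]
cap 846 [260. 124.] 488.7 65.0 r 16.9 mean [488.9  64.8 122.3]
cap 785 [261. 171.] 483.3 114.2 r 16.9 mean [483.5 113.6 122.1]
cap 713 [261. 215.] 478.5 164.3 r 17.0 mean [478.7 163.2 121.9]
blocktop 4490 ((482.1488952636719, 129.16326904296875), (70.35891723632812, 183.50633239746094), 5.941155910491943) 64.2
scene bar top [0.4699 0.2602 0.3286] 0.3343 low [0.4738 0.2322 0.175 ]
angle from shut 100.3
side bar top [0.4646 0.2534 0.298 ] 0.3049 low [0.4684 0.2323 0.1755]
angle from shut 99.8
```

The tube is seated: its cap top is at 122.1 mm, level with its neighbours at 122.3 and 121.9. The bar stands at ~100°. With the fingers shut, I go over and behind the bar (tool at rack y = 185 mm), then sweep it down.

```bash
python3 -m pendant '[[[0,0,45,0,0,0],[0,0,90,0,0,0],[-2,20,130,0,0,0],[-7,65,137,0,0,0],[-12,110,137,0,0,0],[-17,155,137,0,0,0],[-20,184,130,0,0,0],[-20,184,80,0,0,0],[-20,184,30,0,0,0],[-20,184,-4,0,0,0]]]' 1
python3 - <<'E'
from h import *
T=tool(); print(T[:3,3].round(4)); s=snap('scene'); save('g.png',s,(230,60,450,260),2.5)
r=np.radians
for th in (100,90,80,70,60,50,40,30,20,12,6,3,0,-2):
    rho=185 if th<45 else 175+ (90-th)*10/45 if th<90 else 175
    t=r(th); u=115-rho*np.cos(t)+4*np.sin(t)+9.5; z=130+rho*np.sin(t)+4*np.cos(t)
    if th>=90: z=290; u=115+ -207*np.cos(t)+4*np.sin(t)+9.5
    g=np.array([483.6-.101*u,114.6+.995*u,z]); print(th,round(u,1),g.round(1),'delta',(g-T[:3,3]*1000).round(1))
E
```

```text
clock: 12.72
tool_pos: [0.4613, 0.2965, 0.2806]
orientation: [-179.0, -0.3, -174.4]
force: [0.4, 0.5, -0.1]
opening: 0.0001
[0.4613 0.2965 0.2806]
100 164.4 [467.  278.2 290. ] delta [  5.7 -18.3   9.4]
90 128.5 [470.6 242.5 290. ] delta [  9.3 -54.    9.4]
80 97.7 [473.7 211.8 305.2] delta [ 12.4 -84.7  24.6]
70 66.9 [476.8 181.2 300. ] delta [  15.5 -115.4   19.4]
60 37.1 [479.8 151.5 289.3] delta [  18.5 -145.     8.8]
50 9.4 [482.7 123.9 273.4] delta [  21.3 -172.6   -7.1]
40 -14.6 [485.1 100.  252. ] delta [  23.8 -196.5  -28.6]
30 -33.7 [487.   81.1 226. ] delta [  25.7 -215.4  -54.6]
20 -48.0 [488.4  66.9 197. ] delta [  27.1 -229.6  -83.5]
12 -55.6 [489.2  59.3 172.4] delta [  27.9 -237.3 -108.2]
6 -59.1 [489.6  55.8 153.3] delta [  28.3 -240.7 -127.3]
3 -60.0 [489.7  54.9 143.7] delta [  28.3 -241.6 -136.9]
0 -60.5 [489.7  54.4 134. ] delta [  28.4 -242.1 -146.6]
-2 -60.5 [489.7  54.4 127.5] delta [  28.4 -242.1 -153. ]
```

View pics/g.png

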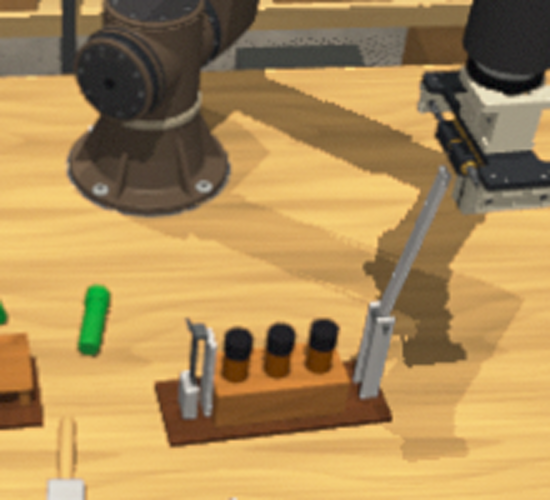

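Picture g shows three caps level in the rack at crop (238,343), (280,340), (322,333). The bar's tip is at (445,172) with the gripper behind it (+y side). Now the sweep, in two parts.

```bash
python3 -m pendant '[[[3,-10,6,0,0,0],[6,-22,9,0,0,0],[8,-38,9,0,0,0],[9,-54,11,0,0,0],[11,-70,18,0,0,0],[12,-85,24,0,0,0],[14,-100,22,0,0,0],[15,-115,19,0,0,0],[15,-115,19,0,0,0]]]'
python3 - <<'E'
from h import *
T=tool(); print((T[:3,3]*1000).round(1)); s=snap('side'); save('i.png',s,(120,20,340,220),2.5)
E
```

```text
clock: 13.9
tool_pos: [0.4773, 0.1811, 0.3031]
orientation: [-179.1, -0.1, -174.4]
force: [0.7, 0.1, -0.4]
opening: 0.0004
[477.3 181.1 303.1]
```

View pics/i.png

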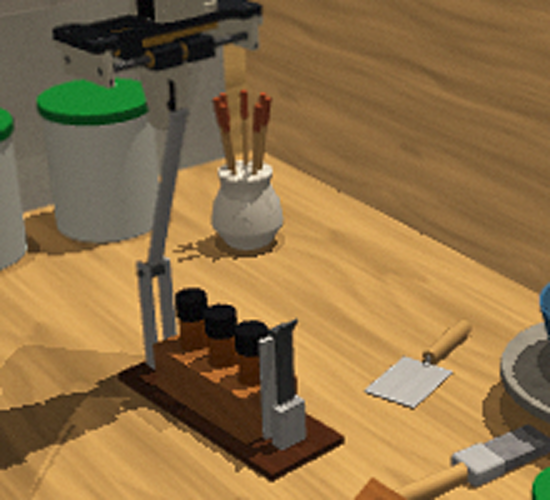

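The bar leans toward the tubes with the fingertips behind it at (175,95). Continuing down to about 12°.

```bash
python3 -m pendant '[[[1,-15,-6,0,0,0],[2.5,-30,-14,0,0,0],[4,-44,-21,0,0,0],[5.5,-57,-30,0,0,0],[6.5,-70,-40,0,0,0],[8,-81,-51,0,0,0],[9,-91,-64,0,0,0],[9.5,-100,-77,0,0,0],[10.5,-108,-91,0,0,0],[11,-114,-106,0,0,0]]]'
python3 -m pendant '[[[0.5,-4,-11,0,0,0],[1,-7.5,-22,0,0,0],[1,-7.5,-24,0,0,0],[1,-7.5,-24,0,0,0]]]'
python3 - <<'E'
from h import *
T=tool(); print((T[:3,3]*1000).round(1)); s=snap('side'); save('j.png',s,(120,40,340,220),3)
E
```

```text
clock: 15.2
tool_pos: [0.4887, 0.0678, 0.1967]
orientation: [-179.2, -0.0, -174.4]
force: [-0.0, -0.9, 1.9]
opening: 0.0007
clock: 15.7
tool_pos: [0.4894, 0.061, 0.1735]
orientation: [-179.2, -0.1, -174.4]
force: [-1.0, 0.4, 0.6]
opening: 0.0006
[489.4  61.  173.5]
```

View pics/j.png

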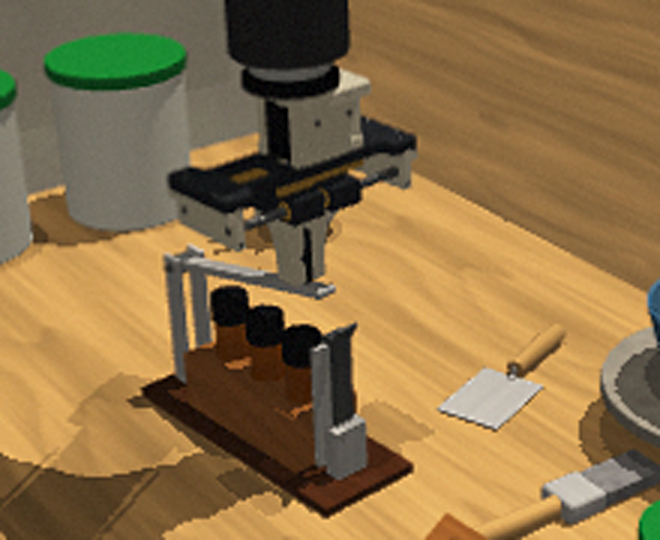

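The fingertips press the bar near its end at (305,285), above the catch at (340,330). I'll lower to the nose and then creep down, watching force.

```bash
python3 -m pendant '[[[0,-2,-8,0,0,0],[0,-4,-16,0,0,0],[0,-5,-23,0,0,0],[0,-5,-25,0,0,0],[0,-5,-25,0,0,0]]]'
python3 -m pendant '[[[0,0,-2,0,0,0],[0,0,-4,0,0,0],[0,0,-6,0,0,0],[0,0,-6,0,0,0]]]'
```

```text
clock: 16.38
tool_pos: [0.4894, 0.0558, 0.1483]
orientation: [-179.1, -0.1, -174.4]
force: [-0.2, 0.2, 0.9]
opening: 0.0002
clock: 16.88
tool_pos: [0.4895, 0.0556, 0.1427]
orientation: [-179.1, -0.0, -174.4]
force: [0.7, -1.5, 3.0]
opening: 0.0011
```

```bash
python3 -m pendant '[[[0,0,-1,0,0,0],[0,0,-2,0,0,0],[0,0,-3,0,0,0],[0,0,-3,0,0,0]]]'
python3 -m pendant '[[[0,0,-1,0,0,0],[0,0,-2,0,0,0],[0,0,-3,0,0,0],[0,0,-3,0,0,0]]]'
```

```text
clock: 17.38
tool_pos: [0.4894, 0.0562, 0.1392]
orientation: [-179.2, -0.1, -174.4]
force: [-0.3, 0.2, 0.7]
opening: 0.0006
clock: 17.88
tool_pos: [0.4895, 0.056, 0.1364]
orientation: [-179.2, -0.0, -174.4]
force: [-0.5, 0.1, 0.5]
opening: 0.0005
```

```bash
python3 -m pendant '[[[0,0,-1,0,0,0],[0,0,-2,0,0,0],[0,0,-2,0,0,0]]]'
python3 -m pendant '[[[0,0,-1,0,0,0],[0,0,-1.5,0,0,0],[0,0,-1.5,0,0,0]]]'
```

```text
clock: 18.25
tool_pos: [0.4896, 0.056, 0.1346]
orientation: [-179.2, -0.0, -174.4]
force: [0.0, -1.3, 1.2]
opening: 0.0004
clock: 18.62
tool_pos: [0.4898, 0.056, 0.134]
orientation: [-179.2, 0.0, -174.3]
force: [-4.0, 0.7, 11.3]
opening: 0.0005
```

```bash
python3 -m pendant '[[[0,0,-0.7,0,0,0],[0,0,-1.3,0,0,0],[0,0,-1.3,0,0,0]]]'
python3 -m pendant '[[[0,0,3,0,0,0],[0,0,8,0,0,0],[0,0,25,0,0,0],[0,0,60,0,0,0],[0,20,110,0,0,0],[0,40,160,0,0,0],[0,40,160,0,0,0],[0,40,160,0,0,0],[0,40,160,0,0,0]]]'
python3 - <<'E'
from rackw import *
s=snap('wrist'); measure(s); W=world(s)
s2=snap('side'); save('k.png',s2,(120,80,340,240),3)
for n,q in(('wrist',s),('side',s2)):
    W=world(q); 
    for u in (-88,-70,-25,25,75,100):
        c=np.array([.4836-.000101*u,.1146+.000995*u]); m=(np.linalg.norm(W[...,:2]-c,axis=-1)<.005)&(W[...,2]>.1)&(W[...,2]<.2); print(n,u,m.sum(),(np.median(W[m][:,2])*1000).round(1) if m.any() else None)
E
```

```text
clock: 19.0
tool_pos: [0.4899, 0.056, 0.1337]
orientation: [-179.2, 0.0, -174.3]
force: [-8.1, 0.3, 20.6]
opening: 0.0003
clock: 20.12
tool_pos: [0.489, 0.0955, 0.2905]
orientation: [-179.1, -0.2, -174.4]
force: [0.5, -0.2, -0.2]
opening: 0.0003
cap 182 [250. 143.] 497.2 65.5 r 14.4 mean [500.3  65.6 122.1]
cap 163 [273. 143.] 479.8 64.2 r 13.7 mean [477.1  63.3 122.1]
cap 144 [250. 189.] 492.6 115.1 r 13.7 mean [495.4 114.6 121.9]
cap 149 [273. 189.] 474.6 112.7 r 13.7 mean [471.8 112.3 122. ]
cap 68 [251. 227.] 489.6 159.7 r 8.9 mean [490.7 157.7 121.5]
blocktop 3810 ((485.73828125, 95.71219635009766), (70.27815246582031, 182.5634002685547), 5.856021881103516) 64.2
wrist -88 87 140.0
wrist -70 84 134.7
wrist -25 77 134.6
wrist 25 66 134.5
wrist 75 5 134.5
wrist 100 0 None
side -88 15 113.6
side -70 10 134.3
side -25 10 133.7
side 25 4 135.1
side 75 6 135.3
side 100 4 133.8
```

View pics/k.png

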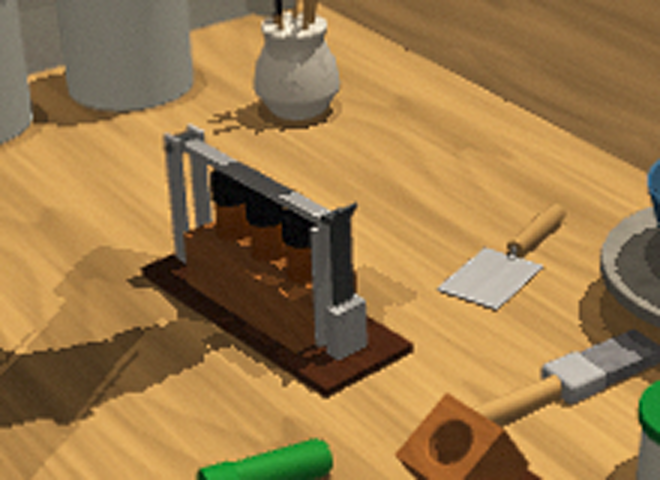

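Bar level at 134.5 mm along its whole length with the hand away, its end under the pawl at (335,210). The three tubes are underneath and the rest is empty. Handing in.

```bash
python3 -c "
from plant import *
print(close_job())"
```

```text
the job is handed in; nothing more can be done
None
```

The tube is in the rack and the bar is shut under the catch. I handed the job in at about 20 s of robot time, with no verdict reported.

- **Tube:** I pulled the amber tube out of the tilted rest by its cap and stood it in the middle hole. I felt the floor at about 8.5 N and let go. Its cap top measured 122.1 mm, level with the other two (122.3 and 121.9 mm).
- **Bar:** I swung it down from behind with the fingers shut and pressed near its end. The highest force reading was about 21 N, against the solid stop. With the gripper clear, the bar's top measured level at 134.5–134.7 mm (about 134 expected), and its end sits under the catch.
- **Other tubes and bystanders:** the other two tubes stayed in their holes. I saw no bystander moved, but I did not measure them one by one afterwards.

**Disagreements and gaps:**
- I first took the hole next to the catch to be the empty one. A clearer view before placing showed it was the middle hole.
- The scene and wrist cameras disagreed by about 3 mm on where that hole was, so I used the wrist camera for the placing.
- My force readings did not catch the 10–15 N peak as the bar passed the catch, only 3 N nearby. That it snapped shut rests on the final position and on it staying down by itself.

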